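# Get the screw tin out from behind the bottles

## Task

At the phone repair bench, clear the three bottles (blue, yellow, and white with a red cap) out of the rack and stand them on the black parking mat, leaving the brass-lidded screw tin where it is until all three stand there. Then fetch the tin from behind them and set it on the green-rimmed white spot on the light-blue repair mat, and put every bottle back in the rack, standing centred on the coaster of its own colour (white bottle with the red cap on red). Keep bottles and tin upright throughout and leave the circuit board in its holder on the repair mat undisturbed.

Things in the scene. Friction and masses are not known exactly. Their poses are not given: they have to be found in the camera images.
- red_bottle: White bottle with a red band and a red nozzle cap. Upright, round, 122 mm tall overall; its plain straight body is 44 mm in diameter from the foot up to 98 mm, narrower above. About 0.1 to 0.25 kg. Origin: centre of its underside; z up along the bottle; its yaw means nothing. At the start it stands on the red coaster.
- blue_bottle: Blue jar-like bottle with a paper label and a broad blue screw cap (42 mm wide). Upright, round, 114 mm tall overall; its plain straight body is 46 mm in diameter from the foot up to 94 mm, narrower above. About 0.1 to 0.25 kg. Origin: centre of its underside; z up along the bottle; its yaw means nothing. At the start it stands on the blue coaster.
- yellow_bottle: Yellow bottle with a paper label and a steel pump top. Upright, round, 118 mm tall overall; its plain straight body is 45 mm in diameter from the foot up to 92 mm, narrower above. About 0.1 to 0.25 kg. Origin: centre of its underside; z up along the bottle; its yaw means nothing. At the start it stands on the yellow coaster.
- red_coaster: Flat round red coaster, 62 mm in diameter, 3 mm thick, fixed on the floor of the black bottle rack. Origin: centre of its underside; its top is 3 mm above that (9 mm above the table). The three coasters stand in a straight row, roughly along world y, 80 mm apart, in any colour order.
- blue_coaster: Flat round blue coaster, 62 mm in diameter, 3 mm thick, fixed on the floor of the black bottle rack. Origin: centre of its underside; its top is 3 mm above that (9 mm above the table). The rack is a fixed tray, 280 mm wide along the row and 180 mm deep, open in front; yawed by up to 0.12 rad; its end walls are 22 mm high, 134 mm from the row's middle.
- yellow_coaster: Flat round yellow coaster, 62 mm in diameter, 3 mm thick, fixed on the floor of the black bottle rack. Origin: centre of its underside; its top is 3 mm above that (9 mm above the table). The rack's back wall is 40 mm high, its inner face 114 mm behind the row's centre line (62 mm behind the tin's centre).
- tin: Low round steel screw tin with a fixed brass lid, copper-coloured disc on top; 49 mm in diameter, 27 mm tall, about 0.08 kg. Origin: centre of its underside. It stands on the rack's floor (6 mm above the table), its centre 52 mm behind the coaster row's centre line (away from the robot), within 45 mm of the row's middle. The bottles leave no room for the gripper's body until they are gone.
- spot: Round green plate with a white face, 62 mm in diameter and 3 mm thick, fixed on the light-blue repair mat: the tin's destination. Origin: centre of its underside (4 mm above the table), so its top is 3 mm above the origin. The repair mat is 270 x 175 x 4 mm and lies to the left or right of the rack.
- parking_mat: Black rubber mat with a thin grey border line, fixed, 300 mm long (its x axis, roughly away from the robot) by 130 mm wide (its y axis), 4 mm thick, left or right of the rack, across from the repair mat. Origin: centre of its underside. A low white solder reel (42 mm in diameter, 22 mm tall) stands on it about 115 mm from the centre towards the +x end; the rest is empty.
- board_jig: Circuit board in an aluminium holder, 62 x 104 mm (its x and y axes) and 16 mm tall with a small screw knob on one end (+y, reaching 63 mm from the origin), loose on the repair mat, its centre at least 120 mm from the spot's. Origin: centre of its underside. It must not be disturbed.

How it is judged:
By the outcome, as a careful person would: the job done as asked, in the order asked, and still so for the second after the job is handed in, with the robot touching nothing.
It also fails if it takes over 134 s, if anything falls off the work surface, if the arm or the gripper's body presses on something with over 40 N, if the wrist force passes 120 N, or if a joint passes its speed limit or range.

## Robot

A 6-joint arm with a two-finger parallel gripper is mounted at the origin on the work surface. World frame = base frame: x ahead of the robot, y to its left, z up, the work surface at z = 0. Lengths are in m, angles in rad, forces in N, time in s.
With the tool pointing down it reaches from about 0.275 to 0.825 m from the base axis. Payload 4.9 kg.
Tool frame: the origin (TCP) lies midway between the tips of the shut fingers; the grasp point (between the pads) lies 19 mm behind it (grip_point_offset is the distance from the TCP to the grasp point, in m); z points along the fingers, y is the line along which they close (so a half turn about z gives the same grasp; the last joint's range is limited). The gripper opens to 85 mm and grips with 20 to 120 N. Pads are 22 mm wide; open, the fingers measure 114 mm over their backs; the gripper's body (76 mm by 85 mm) begins 54 mm behind the grasp point. The pads swing forward as they close: fully open they stand 13 mm farther back than shut.
Start: joints at [1.11, 0.326, -0.193, 1.052, 0, 1.437], TCP at [0.177, 0.521, 0.231] pointing down, gripper open.
Joint ranges: [-2.65, 2.65], [-0.97, 1.79], [-1.3, 1.35], [-1.93, 2.1], [-1.47, 1.37], [-3.14, 3.14]. Speed limits (rad/s): [2.57, 2.57, 3.14, 3.14, 3.14, 3.14].

## Interface

Orientations are given as a rotation vector (axis times angle).
In Python, from cell import * gives the robot as it stands. Calls block until the motion is done:
- movep(position, orientation): joint-space move of the TCP to a pose.
- move_l(position, velocity=0.15, rot=None, until_force=None): straight line of the TCP; rot=None keeps the orientation; velocity is the mean speed in m/s. With until_force (N) it stops when the force on the tool has changed by that much, and returns True; else False.
- set_joints(angles): joint-space move.
- let_go() and grab(newtons=None): open the fingers fully, or close them until they stop; newtons is the grip in N (None keeps the last).
- sleep(seconds).
- ik(position, orientation): joint angles nearest the present ones, or None.
- get_state(): the state.
- grab_frame(name): name is "side" or "top" or "wrist"; returns a dict with "img" (420x560x3 uint8, red, green, blue), "fx", "fy", "cx", "cy" (pixels), "cam_to_world" (4x4, takes a point from camera to world coordinates); the wrist camera has in their place "T_tool_cam" (4x4, takes a point from camera to tool coordinates, whose origin is the TCP and whose axes are the flange's). Camera axes: x right, y down, z forward; pixel columns grow to the right and rows downward; lengths in m; the calibration is good to about 2 mm. A picture is of the moment at which its call begins: read the wrist's pose just before it. There is no depth.
A pose or a line that the arm cannot do raises MotionError and nothing moves.
- sign_off(): hands the job in; it is judged then, once.
Trained networks look in the newest picture that a camera, given by its name, has taken for a name from the list of things; names that differ only in an ending like _2 or _b are one class to them, and where a whole thing is asked for, a point or a joint stands for the part that bears it (a point fixed in the world has none). Each returns a list of dicts, best first, with "score" (0 to 1); they miss things now and then, are a little off and sometimes report something else, mostly with a low value. They report only what shows in the picture. A call takes as long as a camera call.
- spot_in(camera, name): "centre" ([column, row] in pixels, amid what is visible of it).
- silhouettes(camera, name): "mask" (420x560 bool, what is visible of it) and "centre" ([column, row] in pixels, amid what is visible of it).
- tip_of(camera, name): "centre" ([column, row] in pixels: a listed point, or the origin of a listed thing).
The state is a dict: "clock": time; "q": joint angles; "joint_velocities": joint speeds; "tau": joint torques, N m; "position": TCP position; "eef_rot": TCP orientation; "contact_force": force on the tool from outside, world axes, zero at the start; "wrist_torque": the same for the moment, N m; "finger_gap": opening from 0.0 (shut) to 1.0 (fully open); "grasp_force": force on a finger pad.
Only numpy, scipy, OpenCV 4.12 (cv2) and the standard library are available. Lean on these libraries where they do the work, as an engineer would, in place of code of your own. Each camera call takes 0.05 s, during which the arm holds its last target. There are 200 camera calls.

## Working session

There is one attempt and no reset: what is moved stays moved. The work goes in short steps, each a Python script; the robot and the scene stay as the last script left them, time stands still between calls to the robot, and variables do not carry over. Pictures are saved under pics/ and viewed, at most 14 in all, crops included, and the job is handed in when it is done.

```bash
mkdir -p pics; ls; cat > h.py <<'E'
from cell import *
import numpy as np, cv2
def save(f,n): cv2.imwrite('pics/'+n+'.png',f["img"][:,:,::-1])
def world(f,px,z):
    T=np.array(f["cam_to_world"]); d=T[:3,:3]@np.array([(px[0]-f["cx"])/f["fx"],(px[1]-f["cy"])/f["fy"],1])
    return T[:3,3]+d*(z-T[2,3])/d[2]
E
python3 - <<'E'
from h import *
for c in("top","side"):
    f=grab_frame(c); save(f,c+'0'); print(c,np.round(f["cam_to_world"],3).tolist(),f["fx"])
    for n in "red_bottle blue_bottle yellow_bottle red_coaster blue_coaster yellow_coaster tin spot parking_mat board_jig".split():
        zs={'tin':.033,'spot':.007,'parking_mat':.004,'board_jig':.012}
        for k in("tip","spot"):
            r=(tip_of if k=="tip" else spot_in)(c,n)[:2]
            z={'bottle':.009,'coaste':.009}.get(n.split('_')[-1][:6],zs.get(n,0))
            if k=="tip" and not 'coaster' in n: z={'tin':.006,'spot':.004,'board_jig':.004,'parking_mat':0}.get(n,.009)
            print(n,k,[(round(x["score"],2),np.round(x["centre"]).tolist(),np.round(world(f,x["centre"],z)[:2],3).tolist()) for x in r])
print(get_state()["clock"],get_state()["eef_rot"])
E
```

```text
pics
top [[-0.001, -0.988, 0.152, 0.368], [-1.0, -0.0, -0.006, 0.016], [0.006, -0.152, -0.988, 1.126], [0.0, 0.0, 0.0, 1.0]] 506.87596876369605
red_bottle tip [(0.56, [281.0, 231.0], [0.515, 0.013])]
red_bottle spot [(0.76, [286.0, 225.0], [0.528, 0.003])]
blue_bottle tip [(0.71, [248.0, 231.0], [0.515, 0.086])]
blue_bottle spot [(0.96, [247.0, 227.0], [0.524, 0.089])]
yellow_bottle tip [(0.78, [321.0, 228.0], [0.522, -0.076])]
yellow_bottle spot [(0.7, [326.0, 228.0], [0.521, -0.087]), (0.23, [420.0, 254.0], [0.463, -0.293])]
red_coaster tip [(0.6, [283.0, 231.0], [0.515, 0.009])]
red_coaster spot [(0.66, [280.0, 238.0], [0.5, 0.016]), (0.61, [313.0, 239.0], [0.497, -0.057])]
blue_coaster tip [(0.61, [250.0, 234.0], [0.508, 0.082])]
blue_coaster spot [(0.46, [258.0, 238.0], [0.499, 0.065]), (0.34, [418.0, 252.0], [0.468, -0.29])]
yellow_coaster tip [(0.44, [322.0, 230.0], [0.518, -0.078])]
yellow_coaster spot [(0.74, [315.0, 238.0], [0.499, -0.062])]
tin tip [(0.6, [302.0, 207.0], [0.569, -0.034]), (0.21, [155.0, 221.0], [0.538, 0.294])]
tin spot [(0.55, [304.0, 207.0], [0.564, -0.0
[... 1162 characters left out ...]
.489, 0.076])]
yellow_coaster tip [(0.6, [289.0, 239.0], [0.509, -0.07]), (0.53, [251.0, 182.0], [0.527, 0.096])]
yellow_coaster spot [(0.58, [297.0, 249.0], [0.507, -0.098])]
tin tip [(0.64, [302.0, 218.0], [0.561, -0.043])]
tin spot [(0.49, [310.0, 209.0], [0.575, -0.048])]
spot tip [(0.85, [406.0, 303.0], [0.601, -0.29])]
spot spot [(0.69, [404.0, 301.0], [0.599, -0.287])]
parking_mat tip [(0.95, [211.0, 134.0], [0.537, 0.289])]
parking_mat spot [(0.82, [204.0, 134.0], [0.522, 0.294])]
board_jig tip [(0.97, [344.0, 352.0], [0.457, -0.296])]
board_jig spot [(0.82, [345.0, 350.0], [0.457, -0.296]), (0.57, [244.0, 195.0], [0.495, 0.069])]
2.1 [ 5.11038270e-01  3.09974256e+00 -1.33873772e-05]
```

```bash
python3 -c "
import cv2
a=cv2.imread('pics/top0.png')[150:330,120:460];b=cv2.imread('pics/side0.png')
cv2.imwrite('pics/topc.png',cv2.resize(a,None,fx=2.3,fy=2.3,interpolation=2))"
```

```text
(no output)
```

View pics/topc.png

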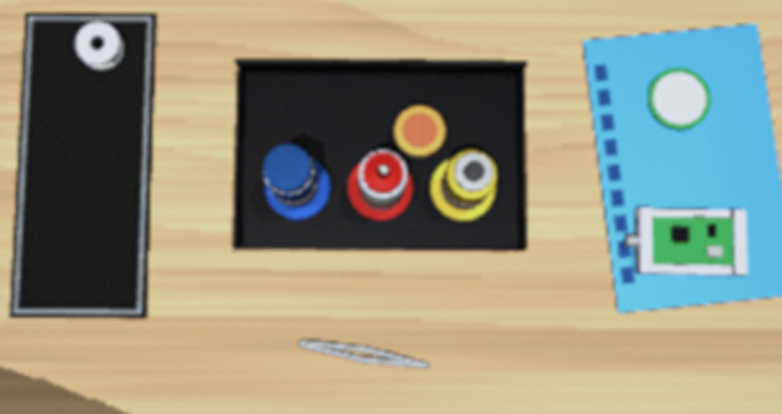

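View pics/side0.png

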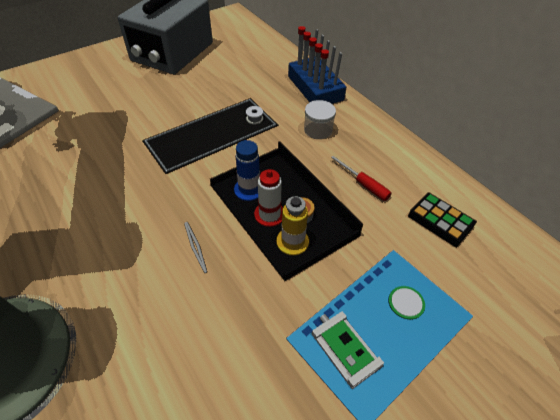

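The top view shows blue, red and yellow bottles from left to right, at crop px (297,188), (380,188) and (463,188). The tin is at (419,130), the parking mat is on the left with its reel at the far end, and the spot is at (679,98). The side view agrees. The rack's yaw is about 0. I'll start with the blue bottle.

```bash
cat >> h.py <<'E'
from scipy.spatial.transform import Rotation as R
def rot(a):
    """tool down, closing line at angle a from world x; the half turn nearer to the present"""
    cur=R.from_rotvec(get_state()["eef_rot"]); best=None
    for k in(0,np.pi):
        y=np.array([np.cos(a+k),np.sin(a+k),0]); z=np.array([0,0,-1.])
        r=R.from_matrix(np.c_[np.cross(y,z),y,z]); d=(r*cur.inv()).magnitude()
        if best is None or d<best[0]: best=(d,r.as_rotvec())
    return best[1]
def say(*t):
    s=get_state(); print(*t,'t%.1f'%s["clock"],np.round(s["position"],4),'gap%.3f F%.1f'%(s["finger_gap"],s["grasp_force"]))
def pick(xy,z,a,up,n=40):
    r=rot(a); movep([*xy,up],r); move_l([*xy,z],.15); grab(n); say('grip'); move_l([*xy,up],.15); say('up')
def place(xy,z,a,up,vel=.2):
    p=get_state()["position"]; move_l([*xy,up],vel,rot(a)); move_l([*xy,z+.008],.12)
    hit=move_l([*xy,z-.003],.02,until_force=4); say('down',hit); let_go(); move_l([*xy,up],.2); say('off')
HZ=.068   # TCP height holding a bottle on its coaster
M=np.array([.537,.292])
E
cat > a.py <<'E'
from h import *
pick([.516,.084],HZ,0,.15)
place([.582,.292],HZ-.005,np.pi/2,.15)
f=grab_frame("top"); save(f,'top1')
print([(round(x["score"],2),np.round(world(f,x["centre"],.004)[:2],3).tolist()) for x in tip_of("top","blue_bottle")])
E
python3 a.py; python3 -c "
import cv2
a=cv2.imread('pics/top1.png')[150:330,120:460]
cv2.imwrite('pics/top1c.png',cv2.resize(a,None,fx=2.3,fy=2.3,interpolation=2))"
```

```text
grip t5.3 [0.5168 0.084  0.069 ] gap0.533 F40.4
up t6.0 [0.5153 0.084  0.1492] gap0.526 F41.0Traceback (most recent call last):
  File "a.py", line 3, in <module>
    place([.582,.292],HZ-.005,np.pi/2,.15)
    ~~~~~^^^^^^^^^^^^^^^^^^^^^^^^^^^^^^^^^
  File "h.py", line 21, in place
    p=get_state()["position"]; move_l([*xy,up],vel,rot(a)); move_l([*xy,z+.008],.12)
                               ~~~~~~^^^^^^^^^^^^^^^^^^^^^
cell.MotionError: the arm cannot follow that straight line within its joint ranges
[ WARN:0@0.016] global loadsave.cpp:275 findDecoder imread_('pics/top1.png'): can't open/read file: check file path/integrity
Traceback (most recent call last):
TypeError: 'NoneType' object is not subscriptable
```

```bash
python3 - <<'E'
from h import *
print(np.round(get_state()["q"],2))
def both(a):
    out=[]
    for k in(0,np.pi):
        y=np.array([np.cos(a+k),np.sin(a+k),0]); z=np.array([0,0,-1.])
        out.append(R.from_matrix(np.c_[np.cross(y,z),y,z]).as_rotvec())
    return out
for p in([.516,.084],[.516,-.08],[.582,.292],[.43,.292],[.565,-.036],[.6,-.29]):
  for a in(0,np.pi/2):
    for r in both(a):
      q=ik([*p,.15],r); print(p,round(a,2),None if q is None else np.round(q,2))
E
```

```text
[ 0.02  0.35 -0.39  0.84  0.    1.59]
[0.516, 0.084] 0 [ 0.02  0.35 -0.39  0.84  0.    1.59]
[0.516, 0.084] 0 [ 0.02  0.35 -0.39  0.84  0.   -1.55]
[0.516, 0.084] 1.57 [ 0.02  0.35 -0.39  0.84  0.    0.02]
[0.516, 0.084] 1.57 [ 0.02  0.35 -0.39  0.84  0.   -3.12]
[0.516, -0.08] 0 [-0.3   0.35 -0.39  0.84  0.    1.28]
[0.516, -0.08] 0 [-0.3   0.35 -0.39  0.84  0.   -1.87]
[0.516, -0.08] 1.57 [-0.3   0.35 -0.39  0.84  0.   -0.3 ]
[0.516, -0.08] 1.57 [-0.3   0.35 -0.39  0.84  0.    2.85]
[0.582, 0.292] 0 [ 0.35  0.57 -0.02  0.98  0.    1.92]
[0.582, 0.292] 0 [ 0.35  0.57 -0.02  0.98  0.   -1.22]
[0.582, 0.292] 1.57 [ 0.35  0.57 -0.02  0.98  0.    0.35]
[0.582, 0.292] 1.57 [ 0.35  0.57 -0.02  0.98  0.   -2.79]
[0.43, 0.292] 0 [ 0.45  0.34 -0.39  0.84  0.    2.03]
[0.43, 0.292] 0 [ 0.45  0.34 -0.39  0.84  0.   -1.12]
[0.43, 0.292] 1.57 [ 0.45  0.34 -0.39  0.84  0.    0.45]
[0.43, 0.292] 1.57 [ 0.45  0.34 -0.39  0.84  0.   -2.69]
[0.565, -0.036] 0 [-0.19  0.42 -0.27  0.88  0.    1.38]
[0.565, -0.036] 0 [-0.19  0.42 -0.27  0.88  0.   -1.76]
[0.565, -0.036] 1.57 [-0.19  0.42 -0.27  0.88  0.   -0.19]
[0.565, -0.036] 1.57 [-0.19  0.42 -0.27  0.88  0.    2.95]
[0.6, -0.29] 0 [-0.56  0.6   0.03  1.    0.    1.01]
[0.6, -0.29] 0 [-0.56  0.6   0.03  1.    0.   -2.13]
[0.6, -0.29] 1.57 [-0.56  0.6   0.03  1.    0.   -0.56]
[0.6, -0.29] 1.57 [-0.56  0.6   0.03  1.    0.    2.58]
```

```bash
python3 - <<'E'
s=open('h.py').read()
i=s.index('def rot'); j=s.index('def say')
s=s[:i]+'''def rot(a):
    """tool down, closing line at angle a from world x"""
    y=np.array([np.cos(a),np.sin(a),0]); z=np.array([0,0,-1.])
    return R.from_matrix(np.c_[np.cross(y,z),y,z]).as_rotvec()
'''+s[j:]
s+='''
def crop(f,n): save({"img":cv2.resize(f["img"][150:330,120:460],None,fx=2.3,fy=2.3,interpolation=2)},n)
'''
open('h.py','w').write(s)
s=open('a.py').read().replace("pick([","#pick([").replace("save(f,","crop(f,"); open('a.py','w').write(s)
E
python3 a.py
```

```text
down True t8.9 [0.5825 0.2925 0.0638] gap0.529 F41.6
off t10.0 [0.5817 0.2918 0.1494] gap1.002 F0.0
[(0.62, [0.582, 0.294])]
```

View pics/top1.png

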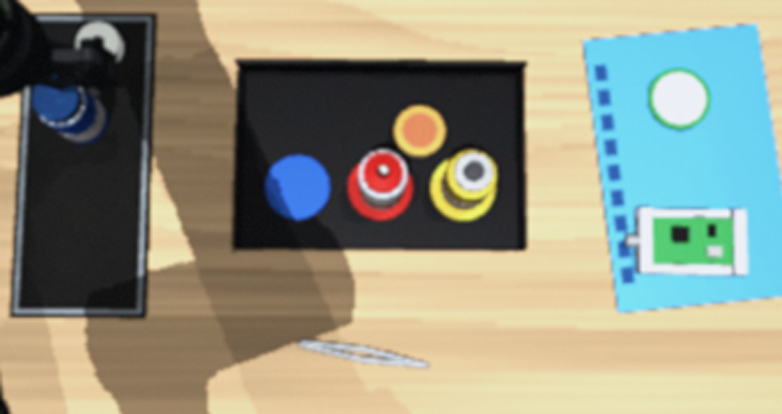

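Blue stands on the mat at crop (75,120), clear of the reel, and its coaster is fully visible at (298,187). Next are red and yellow.

```bash
python3 - <<'E'
from h import *
pick([.516,.004],HZ,0,.15); place([.507,.292],HZ-.005,np.pi/2,.15)
pick([.516,-.077],HZ,0,.15); place([.432,.292],HZ-.005,np.pi/2,.15)
movep([.40,0.0,.30],rot(np.pi/2)); say()
f=grab_frame("top"); crop(f,'top2')
z={'tin':.033,'spot':.007}
for n in "red_coaster blue_coaster yellow_coaster tin spot".split():
    for x in silhouettes("top",n)[:2]:
        m=x["mask"].astype(np.uint8); c=max(cv2.findContours(m,0,1)[0],key=len)
        e=cv2.fitEllipse(c); print(n,round(x["score"],2),np.round(e,1).tolist() if 0 else np.round(e[1],1),np.round(e[0],1),np.round(world(f,e[0],z.get(n,.009))[:2],4))
for n in "red_bottle blue_bottle yellow_bottle".split():
    print(n,[(round(x["score"],2),np.round(world(f,x["centre"],.004)[:2],3).tolist()) for x in tip_of("top",n)])
g=grab_frame("side")
for n in "red_bottle blue_bottle yellow_bottle tin red_coaster blue_coaster yellow_coaster".split():
    print(n,[(round(x["score"],2),np.round(world(g,x["centre"],.004 if 'bo' in n else .006)[:2],3).tolist()) for x in tip_of("side",n)])
E
```

```text
grip t12.4 [0.5164 0.0039 0.0688] gap0.506 F40.0
up t13.1 [0.5154 0.004  0.1492] gap0.510 F40.5
down True t16.1 [0.5074 0.2916 0.0633] gap0.508 F40.1
off t17.1 [0.5067 0.2919 0.1495] gap1.002 F0.0
grip t19.7 [ 0.5164 -0.0772  0.0689] gap0.514 F40.0
up t20.4 [ 0.5154 -0.0768  0.1493] gap0.518 F40.7
down True t23.6 [0.4325 0.2917 0.0636] gap0.514 F40.1
off t24.7 [0.4317 0.2919 0.1495] gap0.999 F0.0
t26.0 [0.3999 0.0005 0.2992] gap0.999 F0.0
red_coaster 0.17 [31.  58.2] [420.  254.4] [ 0.4623 -0.2937]
blue_coaster 0.3 [22.  37.1] [150.9 196.5] [0.5926 0.3053]
tin 0.44 [ 6.9 16.9] [303.1 198.7] [ 0.583  -0.0349]
spot 0.67 [25.  26.9] [414.8 192.1] [ 0.6034 -0.2884]
red_bottle [(0.66, [0.517, 0.295])]
blue_bottle []
yellow_bottle [(0.87, [0.431, 0.287])]
red_bottle [(0.65, [0.508, 0.28])]
blue_bottle [(0.7, [0.593, 0.301]), (0.28, [0.46, -0.295])]
yellow_bottle [(0.8, [0.425, 0.285])]
tin [(0.91, [0.571, -0.04]), (0.16, [0.537, 0.293])]
red_coaster [(0.7, [0.518, 0.003])]
blue_coaster [(0.87, [0.518, 0.087])]
yellow_coaster [(0.73, [0.506, -0.078])]
```

View pics/top2.png

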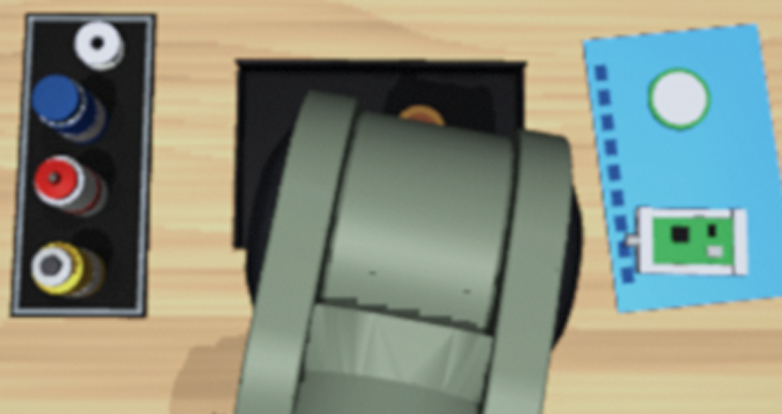

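All three stand on the mat at crop (70,118), (70,190) and (68,270), but the arm hides the rack. I'll swing it aside and measure.

```bash
python3 - <<'E'
from h import *
movep([.20,-.42,.30],rot(np.pi/2)); say()
z={'tin':.033,'spot':.007}
f=grab_frame("top"); crop(f,'top3')
for n in "red_coaster blue_coaster yellow_coaster tin spot".split():
    for x in silhouettes("top",n)[:1]:
        c=max(cv2.findContours(x["mask"].astype(np.uint8),0,1)[0],key=len)
        e=cv2.fitEllipse(c); print(n,round(x["score"],2),np.round(e[1],1),np.round(e[0],1),np.round(world(f,e[0],z.get(n,.009))[:2],4))
hsv=cv2.cvtColor(f["img"],cv2.COLOR_RGB2HSV)
for n,hs in {'red':[(0,6),(174,180)],'blue':[(105,118)],'yellow':[(24,34)]}.items():
    m=sum(cv2.inRange(hsv,(a,150,80),(b,255,255)) for a,b in hs); m[:,:220]=0; m[:,345:]=0; m[:205]=0; m[260:]=0
    c=max(cv2.findContours(m,0,1)[0],key=cv2.contourArea); e=cv2.fitEllipse(c)
    print('hsv',n,np.round(e[1],1),np.round(e[0],1),np.round(world(f,e[0],.009)[:2],4))
E
```

```text
t28.5 [ 0.2006 -0.4195  0.3001] gap1.002 F0.0
red_coaster 0.62 [26.8 27. ] [285.3 231. ] [0.5146 0.004 ]
blue_coaster 0.61 [21.2 32.5] [150.7 230.4] [0.5158 0.3029]
yellow_coaster 0.94 [25.8 29. ] [321.1 231.2] [ 0.5141 -0.0755]
tin 0.64 [20.6 21.5] [301.9 207.2] [ 0.564  -0.0322]
spot 0.93 [26.3 28.3] [415.8 192.2] [ 0.6032 -0.2905]
hsv red [28.1 28.4] [284.9 231.1] [0.5144 0.0049]
hsv blue [28.2 28.4] [249.  230.9] [0.5147 0.0848]
hsv yellow [24.1 26.9] [320.6 231.5] [ 0.5135 -0.0744]
```

View pics/top3.png

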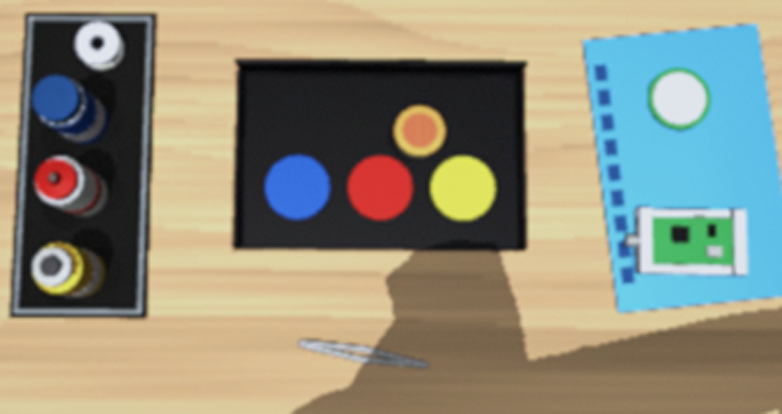

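The rack is empty except for the tin at crop (419,130). The coasters are clear at (298,187), (380,187) and (463,187), and all the bottles stand. Now the tin.

```bash
python3 - <<'E'
from h import *
a=np.pi/2; t=[.566,-.0335]
movep([*t,.10],rot(a)); move_l([*t,.022],.15); print(move_l([*t,.009],.04,until_force=6)); say()
grab(40); say('grip'); move_l([*t,.10],.15); say('up')
place([.602,-.290],.0105,a,.10)
movep([.40,-.1,.30],rot(a)) 
f=grab_frame("top"); crop(f,'top4')
for n,z in (('tin',.034),):
    for x in silhouettes("top",n)[:1]:
        c=max(cv2.findContours(x["mask"].astype(np.uint8),0,1)[0],key=len)
        e=cv2.fitEllipse(c); print(n,round(x["score"],2),np.round(e[1],1),np.round(e[0],1),np.round(world(f,e[0],z)[:2],4))
E
```

```text
False
t32.0 [ 0.5658 -0.0334  0.0089] gap1.000 F0.0
grip t32.4 [ 0.5663 -0.0335  0.0095] gap0.555 F40.7
up t33.2 [ 0.5653 -0.0334  0.0992] gap0.558 F41.2
down True t35.9 [ 0.6023 -0.2902  0.0105] gap0.557 F41.5
off t37.0 [ 0.6016 -0.2898  0.0994] gap0.998 F0.0
tin 0.64 [10.6 20.8] [421.9 187.1] [ 0.6088 -0.2972]
```

View pics/top4.png

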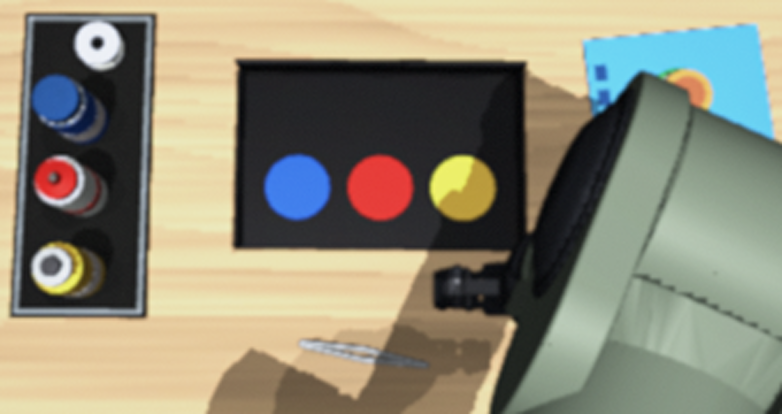

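The tin's copper top is on the spot at crop (687,95), partly hidden by the arm, so I'll check it later. Now I'll return yellow, red and blue in that order.

```bash
python3 - <<'E'
from h import *
a=np.pi/2
for n,px,y in(('yellow',.432,-.0765),('red',.507,.004),('blue',.582,.084)):
    print(n); pick([px,.292],HZ-.005,a,.15); place([.515,y],HZ,0,.15)
movep([.18,.45,.30],rot(a)); say()
f=grab_frame("top"); crop(f,'top5')
g=grab_frame("side"); save(g,'side5')
for x in silhouettes("top",'tin')[:1]:
    c=max(cv2.findContours(x["mask"].astype(np.uint8),0,1)[0],key=len)
    e=cv2.fitEllipse(c); print('tin',round(x["score"],2),np.round(e[1],1),np.round(world(f,e[0],.034)[:2],4))
for n in "red_bottle blue_bottle yellow_bottle".split():
    for c,F in(("top",f),("side",g)): print(n,c,[(round(x["score"],2),np.round(world(F,x["centre"],.009)[:2],3).tolist()) for x in tip_of(c,n)][:1])
E
```

```text
yellow
grip t41.1 [0.4326 0.2921 0.0639] gap0.513 F40.1
up t41.9 [0.4313 0.2917 0.1492] gap0.517 F40.8
down True t45.1 [ 0.515  -0.0766  0.0686] gap0.515 F40.2
off t46.1 [ 0.5148 -0.0764  0.1495] gap0.998 F0.0
red
grip t48.7 [0.5076 0.2921 0.0639] gap0.504 F40.1
up t49.4 [0.5062 0.2918 0.149 ] gap0.507 F40.7
down True t52.4 [0.515  0.0039 0.0686] gap0.509 F40.1
off t53.4 [0.5148 0.004  0.1496] gap0.997 F0.0
blue
grip t55.7 [0.5828 0.2924 0.0641] gap0.526 F41.3
up t56.5 [0.5812 0.2917 0.1488] gap0.525 F41.0
down True t59.4 [0.5156 0.0841 0.0692] gap0.528 F41.4
off t60.4 [0.5148 0.084  0.1496] gap1.001 F0.0
t62.3 [0.1806 0.4497 0.2995] gap0.999 F0.0
tin 0.72 [20.1 22.5] [ 0.6013 -0.2883]
red_bottle top [(0.7, [0.518, 0.017])]
red_bottle side [(0.92, [0.513, 0.0])]
blue_bottle top [(0.95, [0.518, 0.088])]
blue_bottle side [(0.93, [0.52, 0.083])]
yellow_bottle top [(0.63, [0.516, -0.078])]
yellow_bottle side [(0.85, [0.512, -0.077])]
```

View pics/top5.png

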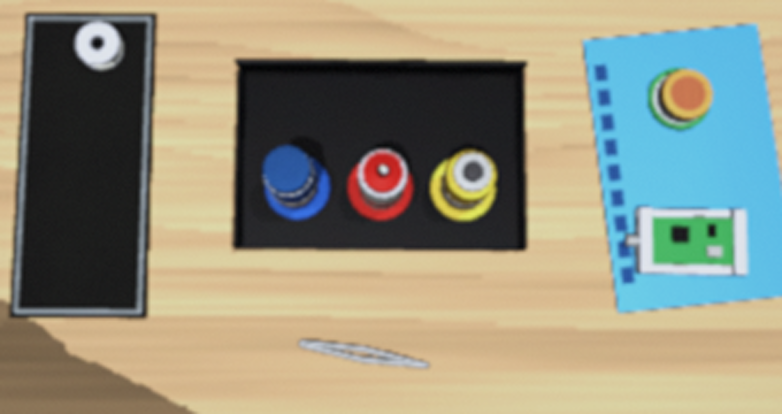

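View pics/side5.png

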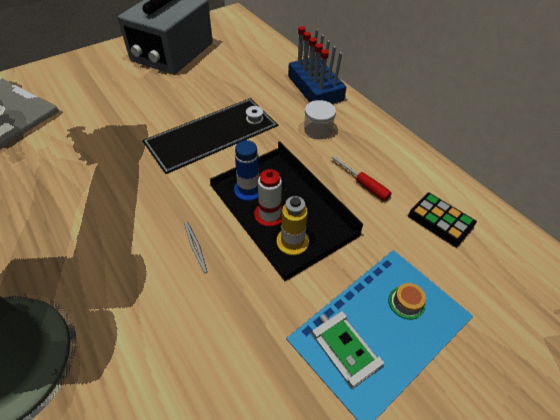

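Both pictures show every bottle upright and centred on its own coaster, at side px (248,190), (269,215) and (293,242). The tin is on the spot within about 3 mm (side px 408,300), and the jig hasn't moved. I'm handing in.

```bash
python3 -c "
from cell import *
print(sign_off())"
```

```text
the job is handed in; nothing more can be done
None
```

The job is handed in at about 62 s on the robot's clock: in the final pictures all three bottles stand upright on their own coasters, the tin sits on the spot within about 3 mm of its centre, and the circuit board looks unmoved.

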